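# Fit the orange burr in the spice mill and hold it down

### The job

Take the orange-handled grinding burr out of the white rack and fit it in the spice mill: put its stem into the brass drive head, turn it until the splines mesh with the slots, and push it fully home against the spring, until its steel disc sits flat on the drive head. Finish while still holding it down: the spring lifts it again if you let go, so keep your grip and keep pressing. Leave everything else where it stands.

Things in the scene. Friction and masses are not known exactly. Their poses are not given: they have to be found in the camera images.
- burr_orange_grip (a point): Centre of the orange handle of the loose burr to fit (0.18-0.35 kg). Handle: upright flat bar 44 mm long (own x), 16 thick (own y), 42 tall (own z, up); grip across its thickness. It stands on a steel disc 64 mm wide, 6 thick, underside 27 mm below this point, which rests on the rack's top; the stem below hangs in a well with 2 mm play: lift it straight up.
- burr_orange_stem (a point): Lower end of that burr's stem, on its axis, 31 mm below the disc's underside. From the disc down: four 8 mm thick vanes in a cross, along and across the handle, reaching 15.5 mm from the axis and 18 mm down (the last 4 mm a 45-degree V edge); then a round pilot, 15 mm in diameter, its last 4 mm tapering to 9 mm.
- drive_mouth (a point): Centre of the top face of the mill's brass drive head (42 mm square, 15 mm above the housing). Its cross slot has arms along this frame's x and y, 12 mm wide, 18 mm from the axis; z up. The pilot fits between the inner corners with 1 mm to spare; the vanes mesh at any quarter turn. Unmeshed the disc stays 18 mm up; fully home it lies on this face, handle centre 27 mm above this point.
- plunger (a joint): Black spring plunger on the floor of the slot, its top 22 mm below the mouth. Value in m: 0 when up, grows as it is pushed down, 0.009 with the burr fully home. It pushes up with 5 N at first and 8.6 N at 0.009, more than the burr weighs.
- drive (a joint): Angle (rad) of the brass drive head about its upright axis, relative to the mill housing; it starts anywhere within 0.75 either way. It turns only stiffly (0.3 N m).
- mill: White spice mill, fixed: housing 200 x 170 mm, 100 mm high, a steel ring 8 mm high and 120 mm wide on its top round the drive head, steel spout at its front (-x side). Origin under its centre on the work surface, in line with the drive head's axis.
- rack: White plastic block, fixed, 110 x 310 mm, 55 mm high, with three square wells 40 mm wide and 42 mm deep, 100 mm apart in a row along its own y, the middle one at its centre; a burr hangs in each. Origin under its centre.
- burr_blue_grip (a point): Blue-handled grinding burr, otherwise the same shape, in another well of the rack; leave it. The point is the centre of its handle.
- burr_grey_grip (a point): Grey-handled grinding burr, otherwise the same shape, in another well of the rack; leave it. The point is the centre of its handle.
- cup_mid (a point): Open steel sample cup, 64 mm wide, 70 mm tall, under the mill's spout; point half-way up its axis. Leave it.
- jar_mid (a point): Amber jar with white cap, 68 mm wide, 90 mm tall, at the back of the table; point half-way up. Leave it.
- tub_mid (a point): Clear tub with orange lid, 100 mm wide, 100 mm tall, at the back of the table; point half-way up. Leave it.
- spoon_grip (a point): Spoon lying on the right side of the table; point on its handle. Leave it.
- brush_grip (a point): Cleaning brush lying on the left side of the table; point on its handle. Leave it.
There are look-alikes about, which are no part of the job. What is shaped like the part that bears burr_orange_grip but purple or red is not meant.

How it is judged:
On the way, in this order (a step that is already met when the one before it is completed fails the run):
1. the orange burr is held by the fingers with its stem clear above the rack (z of burr_orange_grip in the frame of rack above 0.118 m and contact force between the fingers and burr_orange above 2 N), for 0.1 s.
2. its pilot is in the drive head: axes within 4 mm, handle centre less than 52 mm above the mouth (horizontal distance between burr_orange_grip and drive_mouth below 0.004 m and z of burr_orange_grip in the frame of drive_mouth below 0.052 m), for 0.05 s.
At the end, for the whole second after the job is handed in: Through the last second the orange burr is meshed and fully home, held by the fingers (over 2 N of contact): axes within 4 mm, disc within 2.5 mm of the drive head's face, upright within 0.07 rad, vanes in line with the slots within 0.15 rad, plunger pressed down by more than 6 mm (horizontal distance between burr_orange_grip and drive_mouth below 0.004 m and z of burr_orange_grip in the frame of drive_mouth below 0.0295 m and angle between burr_orange_grip's own z axis and vertical below 0.07 rad and (angle between the x axis of burr_orange_grip and the x axis of drive_mouth, either way round below 0.15 rad or angle between the x axis of burr_orange_grip and the y axis of drive_mouth, either way round below 0.15 rad) and value of joint plunger above 0.006 m and contact force between the fingers and burr_orange above 2 N); the arm keeps its last pose, push and grip.
It fails at once if another burr or any other loose thing is moved more than 30 mm (distance of any of burr_blue_grip, burr_grey_grip, cup_mid, jar_mid, tub_mid, spoon_grip, brush_grip from where it was at the start of the episode above 0.03 m).
It also fails if it takes over 42 s, if anything falls off the work surface, if the arm or the gripper's body presses on something with over 40 N, if the wrist force passes 120 N, or if a joint passes its speed limit or range.

### The arm

A 7-joint arm with a two-finger parallel gripper is mounted at the origin on the work surface. World frame = base frame: x ahead of the robot, y to its left, z up, the work surface at z = 0. Lengths are in m, angles in rad, forces in N, time in s.
With the tool pointing down it reaches from about 0.425 to 0.925 m from the base axis. Payload 6.8 kg.
Tool frame: the origin (TCP) lies at the centre of the arm's flange, where the gripper is bolted on; the fingertips stand 173 mm ahead of it and the grasp point (between the pads) lies 155 mm ahead of it (r.hold_point_z is the distance from the TCP to the grasp point, in m); z points along the fingers, x is the direction in which the jaws open and shut, and the axes are right-handed (so a half turn about z gives the same grasp; the last joint's range is limited). The gripper opens to 85 mm and grips with 20 to 120 N. Pads are 22 mm wide; open, the fingers measure 114 mm over their backs; the gripper's body (76 mm by 85 mm) begins 54 mm behind the grasp point. The pads swing forward as they close: fully open they stand 13 mm farther back than shut.
Start: joints at [-1.295, 0.477, 0.022, 1.555, -0.011, 1.109, -0.083], TCP at [0.253, 0.626, 0.405] pointing down, gripper open.
Joint ranges: [-2.96, 2.96], [-0.34, 2.1], [-1.41, 1.46], [0.24, 2.44], [-1.37, 4.51], [0.17, 1.92], [-2.96, 2.96]. Speed limits (rad/s): [2.39, 2.39, 3.14, 3.14, 3.14, 3.14, 3.14].

### API

Orientations are given as a rotation vector (axis times angle).
In Python, from bench import r gives the robot as it stands.
- The arm moves only by the tool apply_moves, never from a script. Its arguments are lists of equal length, an entry for each row: "dp": the shift along the tool's x, y, z scaled (see below), a list of three; "twist": the turn, a rotation vector about the tool's x, y, z scaled (see below), a list of three; "jaw": the closure in counts, from 0 (fully open) to 255 (shut). In form: {"dp": [[x, y, z], ...], "twist": [[rx, ry, rz], ...], "jaw": [jaw, ...]}. A call has 1 to 20 rows; each row shifts and turns the pose as measured when the row begins, along the tool's axes as they then stand; what a row does not reach is not made up. The controller multiplies each number of a shift by 12 cm and each number of a turn by 120 degrees. A row lasts 1/10 s, in which the tool goes at most 50 mm and 8.59 degrees, less where a joint would pass 70% of its speed; a pose out of reach is approached as far as the arm can. A call with a number of a shift or a turn outside -1 to 1 is refused whole. A call with a gripper value outside its range is refused whole. The fingers move at their own pace and stop on an object; "grip_force" is the grip in N (left out, the last holds). Time passes only in rows, so rows that do not move let the fingers close. It gives the time, the measured TCP pose, the force and the opening at its end, in the units of the state.
- r.get_obs(): the state, without advancing time (a new reading comes with each control period).
- r.grab_frame(name): name is "scene" or "top" or "wrist"; returns a dict with "color" (480x640x3 uint8, red, green, blue), "z_map" (480x640 float32, m along the optical axis (not along the pixel's ray), 0 where there is no reading), "intrinsics" (3x3 intrinsics, pixels), "R" (3x3) and "t" (3): a world point X has camera coordinates R X + t; the wrist camera has in their place "hand_eye" (4x4, takes a point from camera to tool coordinates, whose origin is the TCP and whose axes are the tool frame's). Camera axes: x right, y down, z forward; pixel columns grow to the right and rows downward; lengths in m; the calibration is good to about 2 mm. A picture is of the moment at which its call begins: read the wrist's pose just before it.
- r.hand_in(): hands the job in, once; it reports no verdict.
The state is a dict: "clock": time; "joints": joint angles; "qvel": joint speeds; "tau": joint torques, N m; "tcp_pos": TCP position; "orientation": TCP orientation; "contact_force": force on the tool from outside, world axes, zero at the start; "moment": the same for the moment, N m; "grip_width": finger opening in m.
Only numpy, scipy, OpenCV 4.12 (cv2) and the standard library are available. Lean on these libraries where they do the work, as an engineer would, in place of code of your own. Each camera call takes 0.05 s, during which the arm holds its last target.

## Working session

There is one attempt and no reset: what is moved stays moved. The work goes in short steps, Python scripts to look and compute and a tool call to move; the robot and the scene stay as the last step left them, time stands still between calls to the robot, and variables do not carry over. Pictures are saved under pics/ and viewed, and the job is handed in when it is done.

Besides the shell and the picture viewer there is one more tool, called as a command line: name --argument value ..., lists and objects as JSON in quotes. apply_moves: Moves the arm, as the interface text tells. Shifts and turns lie within -1 to 1; 1 stands for 12 cm of shift or 120 degrees of turn. Its arguments: {"type":"object","properties":{"dp":{"type":"array"},"twist":{"type":"array"},"jaw":{"type":"array"},"grip_force":{"type":"number"}},"required":["dp","twist","jaw"]}

```bash
mkdir -p pics; ls
python3 - <<'E'
from bench import r
import cv2,numpy as np
print(r.get_obs(), r.hold_point_z)
for n in ["scene","top","wrist"]:
    f=r.grab_frame(n); cv2.imwrite(f"pics/{n}0.png",f["color"][:,:,::-1]); np.savez(f"pics/{n}0.npz",**f)
    print(n,f["intrinsics"].tolist(),[np.round(f[k],4).tolist() for k in f if k in("R","t","hand_eye")])
E
```

```text
pics
{'clock': 0.0, 'joints': array([-1.29510779,  0.4778247 ,  0.02235213,  1.55645844, -0.01150483,
        1.10932567, -0.08308322]), 'qvel': array([ 0.00024098, -0.00115623,  0.00070183,  0.00157369,  0.00041893,
        0.00199773, -0.00089251]), 'tau': array([ 2.06046457e-04, -5.96440351e+01,  1.60880573e+00, -2.81198806e+01,
        1.25790705e-02,  9.22766514e-03, -3.74962440e-06]), 'tcp_pos': array([0.25263749, 0.62563701, 0.40370623]), 'orientation': array([ 2.60334304e+00,  1.75637297e+00, -2.32470828e-03]), 'contact_force': array([0.09474011, 0.26216559, 0.38813917]), 'moment': array([-0.01882374,  0.05088821, -0.00183713]), 'grip_width': 0.08515254245063228} 0.1547
scene [[566.6432446117168, 0.0, 323.0753567983833], [0.0, 566.6432446117168, 233.23639509444973], [0.0, 0.0, 1.0]] [[[0.1624, 0.9867, -0.0019], [0.714, -0.1189, -0.6899], [-0.681, 0.1107, -0.7239]], [-0.0807, -0.3383, 2.1633]]
top [[534.438739261603, 0.0, 326.80128113991435], [0.0, 534.438739261603, 242.78145638560227], [0.0, 0.0, 1.0]] [[[0.0248, -0.9996, 0.0094], [-0.9929, -0.0257, -0.1161], [0.1163, -0.0064, -0.9932]], [-0.0313, 0.5845, 1.4827]]
wrist [[427.440889425772, 0.0, 327.9344702602139], [0.0, 427.440889425772, 235.6098451429528], [0.0, 0.0, 1.0]] [[[1.0, 0.0015, 0.0006, -0.0009], [-0.0016, 0.9621, 0.2725, -0.0691], [-0.0002, -0.2725, 0.9622, 0.0327], [0.0, 0.0, 0.0, 1.0]]]
```

View pics/scene0.png

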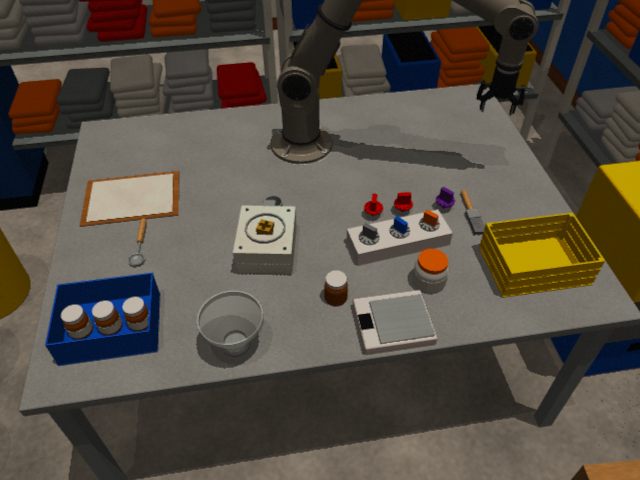

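View pics/top0.png

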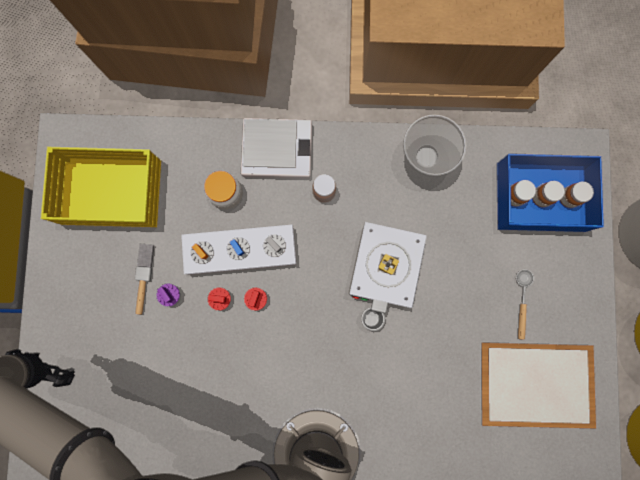

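View pics/wrist0.png

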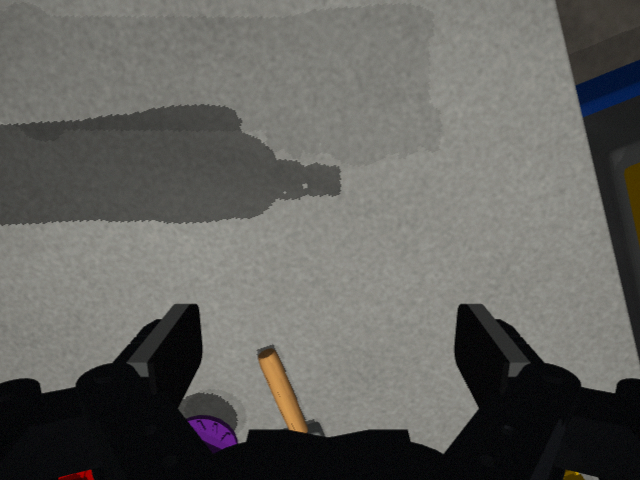

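The scene picture shows orange, blue and grey burrs in the white rack (orange at about (430,217)) and the mill at (266,238). In the top picture the orange burr is at (201,252), blue (238,247), grey (274,245) and the drive head (388,264). Next: an enlarged crop and measurements.

```bash
cat > h.py <<'E'
import numpy as np,cv2
from scipy.spatial.transform import Rotation as Ro
def load(n):
    f=np.load(n); return {k:f[k] for k in f}
def ray(f,u,v):
    d=np.linalg.solve(f["intrinsics"],np.array([u,v,1.])); return -f["R"].T@f["t"], f["R"].T@d
def plane(f,u,v,z):
    o,d=ray(f,u,v); return o+d*(z-o[2])/d[2]
def depth_pts(f,mask):
    v,u=np.nonzero(mask&(f["z_map"]>0)); z=f["z_map"][v,u]
    c=np.linalg.solve(f["intrinsics"],np.vstack([u,v,np.ones_like(u)]))*z
    return ((c.T-f["t"])@f["R"])
def proj(f,X):
    c=f["intrinsics"]@(f["R"]@X+f["t"]); return c[:2]/c[2]
E
python3 - <<'E'
from h import *
T=load("pics/top0.npz");S=load("pics/scene0.npz")
t=T["color"];s=S["color"]
a=cv2.resize(t[225:325,140:300],(800,500),interpolation=cv2.INTER_CUBIC);cv2.imwrite("pics/c1.png",a[:,:,::-1])
b=cv2.resize(t[215:335,340:440],(500,600),interpolation=cv2.INTER_CUBIC)
c=cv2.resize(s[190:280,225:305],(300,338),interpolation=cv2.INTER_CUBIC)
o=np.zeros((600,800,3),np.uint8);o[:,:500]=b;o[:338,500:]=c
cv2.imwrite("pics/c2.png",o[:,:,::-1])
def m(f,box,zt):
    h=cv2.cvtColor(f["color"],cv2.COLOR_RGB2HSV);k=((h[...,0]<=16)&(h[...,0]>=5)&(h[...,1]>150)&(h[...,2]>90))
    q=np.zeros_like(k);x0,y0,x1,y1=box;q[y0:y1,x0:x1]=1;k&=q
    P=depth_pts(f,k);print("n",k.sum(),"zrange",np.percentile(P[:,2],[2,50,98]))
    P=P[abs(P[:,2]-zt)<.008]
    print("top face",len(P),P.mean(0)); c=cv2.minAreaRect((P[:,:2]*1000).astype(np.float32));print(c)
m(T,(180,230,222,275),.103); m(S,(410,200,450,235),.103)
# rack top & depth
for n,(u,v) in dict(rackA=(190,270),rackB=(285,235),mill=(370,240)).items():
    M=np.zeros(t.shape[:2],bool);M[v-1:v+2,u-1:u+2]=1;print(n,depth_pts(T,M).mean(0))
# rack corners
h=cv2.cvtColor(t,cv2.COLOR_RGB2HSV);
for box,z in (((170,215,305,280),.055),((340,215,435,315),.1)):
    x0,y0,x1,y1=box;P=depth_pts(T,(lambda M:M)(np.pad(np.ones((y1-y0,x1-x0),bool),((y0,480-y1),(x0,640-x1)))))
    P=P[abs(P[:,2]-z)<.006];print(z,cv2.minAreaRect((P[:,:2]*1000).astype(np.float32)))
E
```

```text
n 38 zrange [0.07208189 0.09635973 0.10861398]
top face 20 [0.54768309 0.32730566 0.10222592]
((546.36865234375, 328.8162841796875), (40.01042938232422, 14.21776294708252), 42.31521987915039)
n 55 zrange [0.09794035 0.10443026 0.10982181]
top face 54 [0.54479283 0.33137062 0.10424191]
((543.5811767578125, 332.0578918457031), (41.476966857910156, 18.857439041137695), 35.3733024597168)
rackA [0.49669064 0.3609454  0.05694729]
rackB [0.60135436 0.10117922 0.05686119]
mill [ 0.58796614 -0.13314318  0.10078158]
0.055 ((560.135009765625, 231.93287658691406), (111.01821899414062, 310.6256103515625), 6.729287624359131)
0.1 ((510.4545593261719, -179.15805053710938), (170.77857971191406, 228.91055297851562), 78.8249740600586)
```

View pics/c1.png

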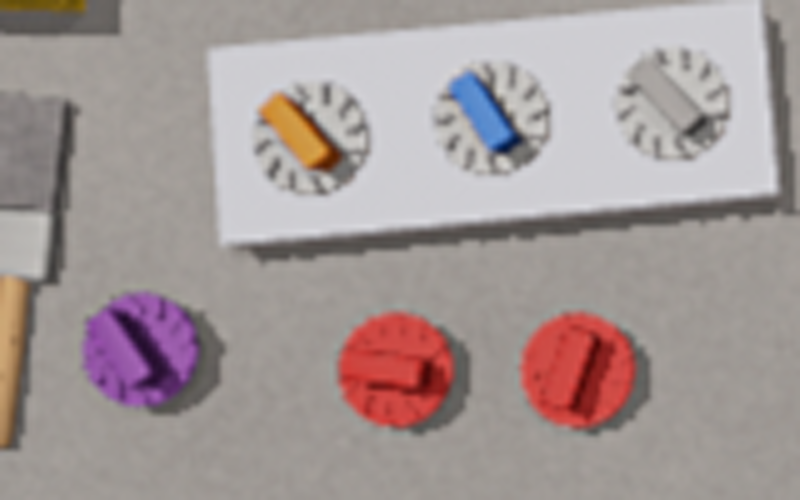

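View pics/c2.png

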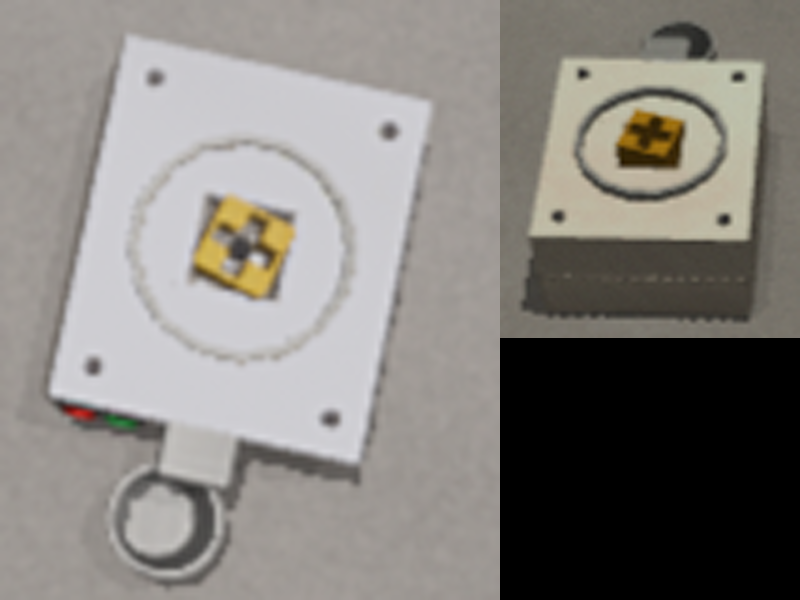

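Candidates in the crop: orange handle in the rack at (200,251) in the top picture, purple at (168,295), reds at (219,299) and (256,299). Only the first is orange and in a rack well, so it is the one meant. Its position of about (0.547,0.330) matches the end well predicted from the rack's outline (0.548,0.331). I'll turn the wrist and go above it for a closer look.

```bash
cat >> h.py <<'E'
def plan(o,p,yaw):
    """needed tool-frame shift (m), in units of 12cm, yaw deg of tool x; turn to make"""
    R=Ro.from_rotvec(o["orientation"]).as_matrix()
    x=np.array([np.cos(yaw),np.sin(yaw),0]);z=np.array([0,0,-1.]);G=np.column_stack([x,np.cross(z,x),z])
    d=R.T@(np.array(p)-o["tcp_pos"]); w=Ro.from_matrix(R.T@G).as_rotvec()
    dG=G.T@(np.array(p)-o["tcp_pos"])
    print("clock",o["clock"],"tcp",np.round(o["tcp_pos"],4),"yaw",np.degrees(np.arctan2(R[1,0],R[0,0])).round(2),"tilt z",R[2].round(4),"width",round(o["grip_width"],4),"F",o["contact_force"].round(2),"M",o["moment"].round(2))
    print("shift units now-axes",np.round(d/.12,4),"| after-turn axes",np.round(dG/.12,4),"| twist units",np.round(np.degrees(w)/120,4))
E
python3 - <<'E'
from h import *
from bench import r
T=load("pics/top0.npz");S=load("pics/scene0.npz")
for f,b in((T,(370,245,410,285)),(S,(250,215,285,245))):
    h=cv2.cvtColor(f["color"],cv2.COLOR_RGB2HSV);k=((h[...,0]<=28)&(h[...,0]>=10)&(h[...,1]>110))
    q=np.zeros_like(k);q[b[1]:b[3],b[0]:b[2]]=1;k&=q
    P=depth_pts(f,k);P=P[abs(P[:,2]-.115)<.006];print(len(P),P.mean(0),cv2.minAreaRect((P[:,:2]*1000).astype(np.float32)))
o=r.get_obs()
plan(o,(.547,.330,.37),np.radians(130)); plan(o,(.547,.330,.37),np.radians(-50))
E
```

```text
135 [ 0.52329877 -0.18169732  0.11503271] ((523.9039916992188, -181.34121704101562), (41.65684509277344, 41.81488800048828), 63.53348922729492)
131 [ 0.52473108 -0.18138681  0.1143476 ] ((523.2850341796875, -181.58731079101562), (43.20042419433594, 49.712127685546875), 65.38035583496094)
clock 0.15 tcp [0.2527 0.6257 0.404 ] yaw 68.01 tilt z [-1.4e-03  1.0e-04 -1.0e+00] width 0.086 F [-0.58 -0.07  0.18] M [-0.01  0.04 -0.09]
shift units now-axes [-1.3661  3.197   0.2851] | after-turn axes [-3.4643  0.2949  0.2829] | twist units [-3.000e-04  6.000e-04 -5.166e-01]
clock 0.15 tcp [0.2527 0.6257 0.404 ] yaw 68.01 tilt z [-1.4e-03  1.0e-04 -1.0e+00] width 0.086 F [-0.58 -0.07  0.18] M [-0.01  0.04 -0.09]
shift units now-axes [-1.3661  3.197   0.2851] | after-turn axes [ 3.4643 -0.2949  0.2829] | twist units [7.000e-04 4.000e-04 9.834e-01]
```

apply_moves --dp '[[0,0,0],[0,0,0],[0,0,0],[0,0,0],[0,0,0],[0,0,0],[0,0,0],[0,0,0],[0,0,0],[0,0,0],[0,0,0],[0,0,0],[0,0,0],[0,0,0]]' --twist '[[0,0,0.07],[0,0,0.07],[0,0,0.07],[0,0,0.07],[0,0,0.07],[0,0,0.07],[0,0,0.07],[0,0,0.07],[0,0,0.07],[0,0,0.07],[0,0,0.07],[0,0,0.07],[0,0,0.07],[0,0,0.07]]' --jaw '[0,0,0,0,0,0,0,0,0,0,0,0,0,0]'

```text
clock: 1.55
tcp_pos: [0.2516, 0.624, 0.3982]
orientation: [2.808, -1.381, 0.001]
contact_force: [-0.1, 0.7, -0.2]
grip_width: 0.0852
```

Run:
```python
from h import *
from bench import r
o=r.get_obs();plan(o,(.547,.330,.37),np.radians(-50));print(o["joints"].round(2))
```

```text
clock 1.55 tcp [0.2516 0.624  0.3982] yaw -52.38 tilt z [ 0.0061  0.0104 -0.9999] width 0.0852 F [-0.09  0.66 -0.21] M [0.02 0.   0.  ]
shift units now-axes [ 3.4422 -0.457   0.2509] | after-turn axes [ 3.4596 -0.311   0.2347] | twist units [ 0.005  -0.0028 -0.0198]
[-1.62  0.52  0.49  1.59 -0.26  1.11 -1.98]
```

apply_moves --dp '[[0.34,-0.045,0.025],[0.34,-0.045,0.025],[0.34,-0.04,0.025],[0.34,-0.04,0.025],[0.34,-0.035,0.025],[0.34,-0.035,0.025],[0.34,-0.03,0.025],[0.34,-0.03,0.025],[0.34,-0.03,0.025],[0.34,-0.03,0.025],[0,0,0]]' --twist '[[0.005,-0.003,-0.02],[0,0,0],[0,0,0],[0,0,0],[0,0,0],[0,0,0],[0,0,0],[0,0,0],[0,0,0],[0,0,0],[0,0,0]]' --jaw '[0,0,0,0,0,0,0,0,0,0,0]'

```text
clock: 2.65
tcp_pos: [0.5519, 0.3299, 0.3626]
orientation: [2.847, -1.318, -0.002]
contact_force: [0.9, 0.2, 0.9]
grip_width: 0.0856
```

```bash
cat >> h.py <<'E'
def wgrab(r,name):
    o=r.get_obs(); f=r.grab_frame("wrist")
    B=np.eye(4);B[:3,:3]=Ro.from_rotvec(o["orientation"]).as_matrix();B[:3,3]=o["tcp_pos"]
    M=np.linalg.inv(B@f["hand_eye"]); f["R"]=M[:3,:3];f["t"]=M[:3,3]
    cv2.imwrite(f"pics/{name}.png",f["color"][:,:,::-1]);np.savez(f"pics/{name}.npz",**{k:f[k] for k in f})
    return o,f
E
python3 - <<'E'
from h import *
from bench import r
o,f=wgrab(r,"w1");plan(o,(.547,.330,.37),np.radians(-50));print(o["joints"].round(2), proj(f,np.array([.547,.33,.103])))
E
```

```text
clock 2.65 tcp [0.5519 0.3299 0.3626] yaw -49.7 tilt z [ 5.0e-04  4.5e-03 -1.0e+00] width 0.0856 F [0.86 0.19 0.89] M [ 0.04  0.05 -0.02]
shift units now-axes [-0.0275  0.031  -0.0612] | after-turn axes [-0.0274  0.0308 -0.0613] | twist units [ 0.0022 -0.0002  0.0025]
[-1.02  0.51  0.53  1.7  -0.29  1.01 -1.25] [320.90636926 246.92891288]
```

View pics/w1.png

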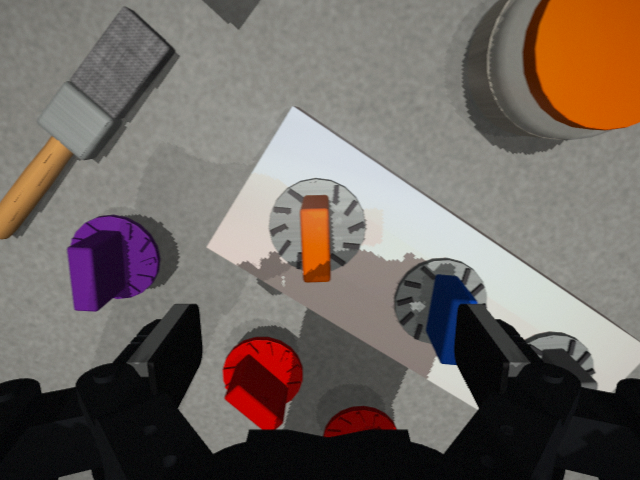

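The wrist picture shows the orange handle at (316,240), on its disc in the rack's end well. Blue is at (452,320), purple and red are outside the rack. Now I measure it precisely.

Run:
```python
from h import *
from bench import r
f=load("pics/w1.npz")
h=cv2.cvtColor(f["color"],cv2.COLOR_RGB2HSV);k=((h[...,0]<=16)&(h[...,0]>=3)&(h[...,1]>150)&(h[...,2]>60))
q=np.zeros_like(k);q[180:295,285:345]=1;k&=q
P=depth_pts(f,k);print(k.sum(),np.percentile(P[:,2],[2,20,50,80,98]))
zt=np.median(P[P[:,2]>.098,2]);P=P[abs(P[:,2]-.103)<.006];c=cv2.minAreaRect((P[:,:2]*1000).astype(np.float32));print("depth",zt,P.mean(0),c)
# ray casting: bright top-face pixels onto z=.103
v=h[...,2];kt=k&(v>0.85*np.percentile(v[k],90));
n,l,st,ce=cv2.connectedComponentsWithStats(kt.astype(np.uint8));i=1+np.argmax(st[1:,4]);
Y,X=np.nonzero(l==i);W=np.array([plane(f,x,y,.103)[:2] for x,y in zip(X,Y)]);print("ray",len(W),st[i],W.mean(0),cv2.minAreaRect((W*1000).astype(np.float32)))
w=np.linalg.eigh(np.cov(W.T))[1][:,1];print("long ang",np.degrees(np.arctan2(w[1],w[0])))
w=np.linalg.eigh(np.cov(P[:,:2].T))[1][:,1];print("long ang",np.degrees(np.arctan2(w[1],w[0])))
# disc via gray depth at z~.061 
Q=np.zeros_like(k);Q[170:280,260:375]=1;D=depth_pts(f,Q);D=D[abs(D[:,2]-.061)<.003];c,rad=cv2.minEnclosingCircle((D[:,:2]*1000).astype(np.float32));print("disc",c,rad,len(D))
plan(r.get_obs(),(P[:,0].mean(),P[:,1].mean(),.085+.1547),np.radians(-50))
```

```text
2058 [0.09886592 0.10037602 0.10098631 0.10156978 0.10235683]
depth 0.10099842785726029 [0.54551705 0.33291333 0.10097572] ((545.0098876953125, 332.38018798828125), (43.60110855102539, 15.963152885437012), 42.10543441772461)
ray 1461 [ 301  209   27   65 1461] [0.5486475  0.33628263] ((546.9285888671875, 334.7796936035156), (37.04058837890625, 14.170629501342773), 40.39384460449219)
long ang -141.33232708378802
long ang -138.13220615623447
disc (544.8277587890625, 332.2515563964844) 31.946149826049805 4731
clock 2.7 tcp [0.5502 0.3326 0.3624] yaw -49.52 tilt z [-0.0019  0.0049 -1.    ] width 0.0856 F [-0.84  0.66 -0.3 ] M [-0.02 -0.05 -0.09]
shift units now-axes [-0.0252  0.0227  1.0228] | after-turn axes [-0.0269  0.0279  1.0226] | twist units [0.0023 0.0009 0.004 ]
```

apply_moves --dp '[[-0.03,0.03,0.2],[0,0,0.1],[0,0,0]]' --twist '[[0.002,0.001,-0.012],[0,0,0],[0,0,0]]' --jaw '[0,0,0]'

```text
clock: 3.0
tcp_pos: [0.5437, 0.3353, 0.3253]
orientation: [-2.87, 1.276, 0.003]
contact_force: [0.4, 0.3, 0.7]
grip_width: 0.0855
```

Run:
```python
from h import *
from bench import r
o,f=wgrab(r,"w2");
h=cv2.cvtColor(f["color"],cv2.COLOR_RGB2HSV);k=((h[...,0]<=16)&(h[...,0]>=3)&(h[...,1]>150)&(h[...,2]>60))
q=np.zeros_like(k);q[150:380,270:380]=1;k&=q
P=depth_pts(f,k);P=P[abs(P[:,2]-.103)<.006];c=cv2.minAreaRect((P[:,:2]*1000).astype(np.float32));print(P[:,2].mean(),c)
plan(o,(.545,.3325,.239),np.radians(-48));plan(r.get_obs(),(.545,.3325,.239),np.radians(-48))
```

```text
0.10090887185344392 ((545.2594604492188, 332.1208801269531), (43.94200134277344, 15.38717269897461), 41.804256439208984)
clock 3.0 tcp [0.5437 0.3353 0.3253] yaw -47.95 tilt z [-2.e-03  2.e-04 -1.e+00] width 0.0855 F [0.37 0.25 0.75] M [-0.03  0.01  0.04]
shift units now-axes [0.0262 0.0071 0.7192] | after-turn axes [0.0247 0.0072 0.7193] | twist units [0.0001 0.001  0.0004]
clock 3.05 tcp [0.5437 0.3355 0.3259] yaw -47.92 tilt z [-2.1e-03 -3.0e-04 -1.0e+00] width 0.0854 F [-0.07  0.94  0.17] M [-0.09 -0.01  0.02]
shift units now-axes [0.0276 0.0089 0.7243] | after-turn axes [0.0261 0.0087 0.7244] | twist units [-0.0001  0.001   0.0006]
```

View pics/w2.png

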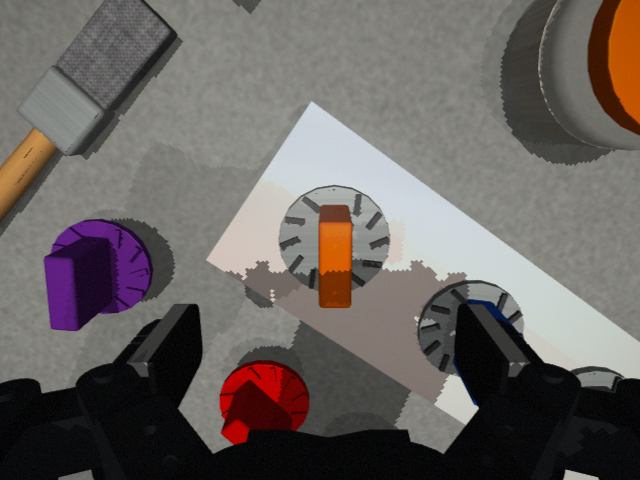

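The handle is now at (336,255) between the jaws and parallel to the pads. The blue handle lies ahead of the right finger's line, with room to spare. Going down now.

apply_moves --dp '[[0.025,0.008,0.25],[0,0,0.2],[0,0,0.15],[0,0,0]]' --twist '[[0,0.001,0],[0,0,0],[0,0,0],[0,0,0]]' --jaw '[0,0,0,0]'

```text
clock: 3.45
tcp_pos: [0.5452, 0.3373, 0.2559]
orientation: [-2.867, 1.267, -0.003]
contact_force: [-0.2, -0.4, 0.3]
grip_width: 0.0854
```

Run:
```python
from h import *
from bench import r
o=r.get_obs()
plan(o,(.545,.3325,.239),np.radians(-48))
```

```text
clock 3.45 tcp [0.5452 0.3373 0.2559] yaw -47.7 tilt z [-0.001 -0.007 -1.   ] width 0.0854 F [-0.24 -0.42  0.33] M [ 0.    0.01 -0.02]
shift units now-axes [0.0282 0.0293 0.1402] | after-turn axes [0.0283 0.0281 0.1404] | twist units [-0.0033  0.0005  0.0025]
```

apply_moves --dp '[[0.03,0.03,0.14],[0,0,0]]' --twist '[[-0.003,0,0.002],[0,0,0]]' --jaw '[0,0]'

```text
clock: 3.65
tcp_pos: [0.5454, 0.3332, 0.2398]
orientation: [-2.869, 1.274, -0.0]
contact_force: [0.5, 0.2, 0.1]
grip_width: 0.0855
```

Run:
```python
from h import *
from bench import r
o=r.get_obs()
plan(o,(.545,.3325,.239),np.radians(-48))
```

```text
clock 3.65 tcp [0.5454 0.3332 0.2398] yaw -47.88 tilt z [-0.001  -0.0027 -1.    ] width 0.0855 F [0.49 0.22 0.06] M [-0.01  0.04 -0.01]
shift units now-axes [0.0024 0.0065 0.0069] | after-turn axes [0.0024 0.0065 0.0069] | twist units [-0.0013  0.0005  0.001 ]
```

apply_moves --dp '[[0,0,0],[0,0,0],[0,0,0],[0,0,0],[0,0,0],[0,0,0],[0,0,0],[0,0,0]]' --twist '[[0,0,0],[0,0,0],[0,0,0],[0,0,0],[0,0,0],[0,0,0],[0,0,0],[0,0,0]]' --jaw '[255,255,255,255,255,255,255,255]' --grip_force 80

```text
clock: 4.45
tcp_pos: [0.5465, 0.3338, 0.2431]
orientation: [-2.865, 1.272, -0.003]
contact_force: [-0.9, -0.3, 0.5]
grip_width: 0.0149
```

Run:
```python
from h import *
from bench import r
o=r.get_obs()
plan(o,(.545,.3325,.34),np.radians(-48))
```

```text
clock 4.45 tcp [0.5465 0.3338 0.2431] yaw -47.9 tilt z [-0.001  -0.0074 -1.    ] width 0.0149 F [-0.93 -0.29  0.46] M [ 0.02 -0.05 -0.02]
shift units now-axes [-7.00e-04  1.05e-02 -8.08e-01] | after-turn axes [ 1.000e-04  1.640e-02 -8.079e-01] | twist units [-0.0035  0.0005  0.0008]
```

apply_moves --dp '[[0,0,-0.1],[0,0,-0.2],[0,0,-0.25],[0,0,-0.25],[0,0,-0.15],[0,0,0]]' --twist '[[-0.002,0,0],[-0.002,0,0],[0,0,0],[0,0,0],[0,0,0],[0,0,0]]' --jaw '[255,255,255,255,255,255]'

```text
clock: 5.05
tcp_pos: [0.5458, 0.3329, 0.3623]
orientation: [2.865, -1.274, -0.006]
contact_force: [0.6, -0.0, -2.9]
grip_width: 0.015
```

Run:
```python
from h import *
from bench import r
o,f=wgrab(r,"w3")
plan(o,(.5235,-.1815,.40),np.radians(-25.5));print(o["joints"].round(2))
```

```text
clock 5.05 tcp [0.5458 0.3329 0.3623] yaw -47.96 tilt z [-9.0e-04  7.1e-03 -1.0e+00] width 0.015 F [ 0.59 -0.05 -2.89] M [-0.02 -0.06  0.01]
shift units now-axes [ 3.0585  3.0108 -0.2958] | after-turn axes [ 1.6776  3.9489 -0.3143] | twist units [ 0.0033  0.0011 -0.1871]
[-1.02  0.5   0.53  1.71 -0.29  1.01 -1.23]
```

View pics/w3.png

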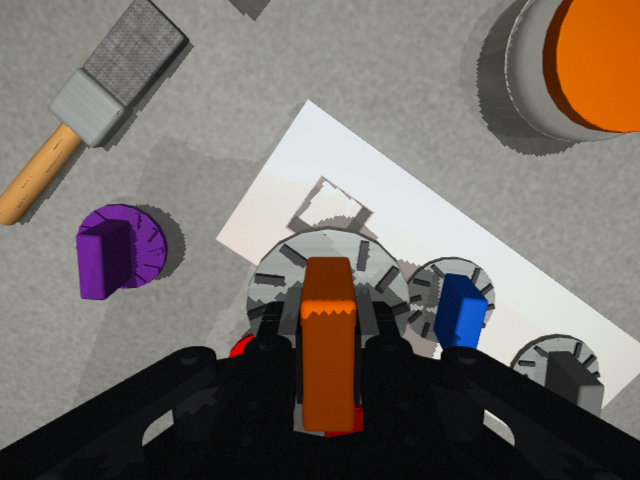

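The burr is held with its stem clear: the handle is at (328,340), and the empty well shows at (331,205). The weight on the wrist reads about 3 N. Next I measure how it sits in the grip, in tool coordinates.

Run:
```python
from h import *
f=load("pics/w3.npz")
h=cv2.cvtColor(f["color"],cv2.COLOR_RGB2HSV)
def tool(mask):
    v,u=np.nonzero(mask&(f["z_map"]>0)); z=f["z_map"][v,u]
    c=np.linalg.solve(f["intrinsics"],np.vstack([u,v,np.ones_like(u)]))*z
    return (f["hand_eye"][:3,:3]@c).T+f["hand_eye"][:3,3]
q=np.zeros(h.shape[:2],bool);q[250:440,290:365]=1
k=q&(h[...,0]<=16)&(h[...,0]>=3)&(h[...,1]>150)&(h[...,2]>60)
P=tool(k);print("handle n",len(P),np.percentile(P,[1,10,50,90,99],axis=0).round(4).tolist())
top=P[P[:,2]<np.percentile(P[:,2],5)+.003];print("topface",len(top),top.mean(0),cv2.minAreaRect((top[:,:2]*1000).astype(np.float32)))
fr=P[P[:,1]<np.percentile(P[:,1],2)+.002];print("front",fr.mean(0),fr[:,2].min(),fr[:,2].max())
q[:]=0;q[215:330,230:425]=1
D=tool(q);D=D[(D[:,2]>.165)&(D[:,2]<.185)]
print(len(D),np.percentile(D[:,2],[5,50,95]))
D=D[abs(D[:,2]-np.median(D[:,2]))<.003]
a=np.c_[D[:,:2],np.ones(len(D))];print("plane",np.linalg.lstsq(a,D[:,2],rcond=None)[0])
hull=cv2.convexHull((D[:,:2]*1000).astype(np.float32))[:,0]
from scipy.optimize import least_squares
for ymax in(-8,-12):
    H=hull[hull[:,1]<ymax]
    s=least_squares(lambda p:np.hypot(H[:,0]-p[0],H[:,1]-p[1])-32,[0,0],loss="soft_l1").x;print(s,len(H))
```

```text
handle n 8940 [[-0.0071, -0.0187, 0.1407], [-0.0056, -0.0183, 0.1414], [0.0005, -0.0051, 0.1422], [0.0066, 0.0186, 0.1614], [0.0081, 0.0245, 0.1799]]
topface 6908 [0.00044147 0.00172106 0.14202203] ((0.3845701217651367, 3.375967025756836), (44.97727966308594, 15.753386497497559), 89.8560562133789)
front [ 0.00038693 -0.01809975  0.15699515] 0.1405014667468439 0.18235331415973896
8212 [0.16839475 0.18364569 0.18473894]
plane [ 0.00034012 -0.01173308  0.18338244]
[0.18895113 3.94218841] 21
[0.14770696 3.91573857] 19
```

apply_moves --dp '[[0,0,-0.15],[0,0,-0.1],[0,0,-0.05],[0,0,0]]' --twist '[[0.003,0.001,-0.065],[0,0,-0.065],[0,0,-0.06],[0,0,0]]' --jaw '[255,255,255,255]'

```text
clock: 5.5
tcp_pos: [0.5435, 0.3324, 0.3925]
orientation: [3.062, -0.66, -0.011]
contact_force: [0.7, -0.2, -2.8]
grip_width: 0.0152
```

Run:
```python
from h import *
from bench import r
o=r.get_obs()
plan(o,(.4955,-.24,.39),np.radians(-25.5));print(o["joints"].round(2))
```

```text
clock 5.5 tcp [0.5435 0.3324 0.3925] yaw -24.32 tilt z [-0.0047  0.0109 -0.9999] width 0.0152 F [ 0.66 -0.24 -2.79] M [ 0.04 -0.02  0.05]
shift units now-axes [1.6005 4.5109 0.0621] | after-turn axes [1.6927 4.4776 0.0207] | twist units [0.0052 0.0022 0.0098]
[-0.97  0.45  0.44  1.68 -0.21  1.06 -0.89]
```

apply_moves --dp '[[0.13,0.37,0],[0.13,0.37,0],[0.13,0.37,0],[0.13,0.37,0],[0.13,0.37,0],[0.13,0.37,0],[0.13,0.37,0],[0.13,0.37,0],[0.13,0.37,0],[0.13,0.37,0],[0.13,0.37,0],[0.13,0.37,0],[0,0,0]]' --twist '[[0.005,0.002,0.01],[0,0,0],[0,0,0],[0,0,0],[0,0,0],[0,0,0],[0,0,0],[0,0,0],[0,0,0],[0,0,0],[0,0,0],[0,0,0],[0,0,0]]' --jaw '[255,255,255,255,255,255,255,255,255,255,255,255,255]'

```text
clock: 6.8
tcp_pos: [0.4633, -0.2454, 0.3781]
orientation: [3.038, -0.761, -0.032]
contact_force: [-0.9, 0.4, -2.3]
grip_width: 0.0149
```

Run:
```python
from h import *
from bench import r
o,f=wgrab(r,"w4")
plan(o,(.4955,-.24,.39),np.radians(-25.5));print(o["joints"].round(2),proj(f,np.array([.5235,-.1815,.115])))
```

```text
clock 6.8 tcp [ 0.4633 -0.2454  0.3781] yaw -28.12 tilt z [-0.0176  0.014  -0.9997] width 0.0149 F [-0.94  0.37 -2.26] M [0.03 0.01 0.02]
shift units now-axes [ 0.2131 -0.1649 -0.105 ] | after-turn axes [ 0.2223 -0.1563 -0.0989] | twist units [ 0.0065  0.0086 -0.0218]
[-0.19  0.31  0.68  1.97 -0.22  0.96  0.11] [382.64116366  72.88801433]
```

View pics/w4.png

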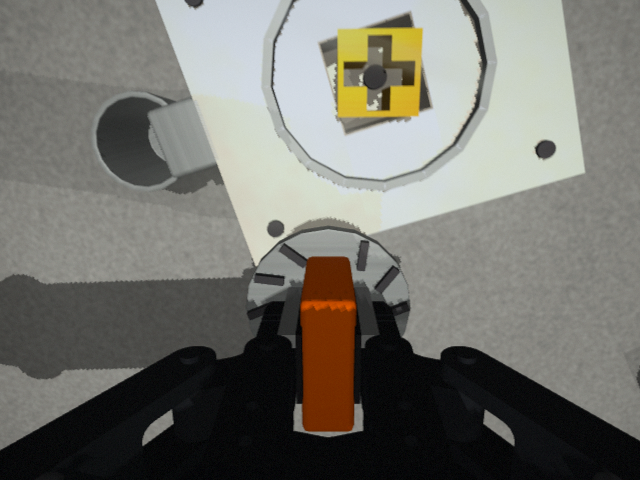

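The wrist picture shows the drive head with its cross slot and plunger at about (379,73), nearly in line with the tool. Measuring it now.

```bash
cat >> h.py <<'E'
def head(f,box,z=.115):
    h=cv2.cvtColor(f["color"],cv2.COLOR_RGB2HSV);k=((h[...,0]<=32)&(h[...,0]>=18)&(h[...,1]>150)&(h[...,2]>150))
    q=np.zeros_like(k);q[box[1]:box[3],box[0]:box[2]]=1;k&=q
    P=depth_pts(f,k);print("z med",np.median(P[:,2]))
    Y,X=np.nonzero(k);W=np.array([plane(f,x,y,z)[:2] for x,y in zip(X,Y)])
    print("ray ",cv2.minAreaRect((W*1000).astype(np.float32)),W.mean(0).round(4))
    P=P[abs(P[:,2]-z)<.005];print("depth",cv2.minAreaRect((P[:,:2]*1000).astype(np.float32)),P.mean(0).round(4))
    return k
E
python3 - <<'E'
from h import *
f=load("pics/w4.npz");k=head(f,(320,10,440,135));print(k.sum())
E
```

```text
z med 0.11311309615047727
ray  ((521.8577880859375, -180.81825256347656), (41.53167724609375, 41.281982421875), 62.35272216796875) [ 0.5225 -0.1818]
depth ((522.0921630859375, -180.95993041992188), (41.55342483520508, 41.82916259765625), 62.344505310058594) [ 0.5227 -0.1819  0.1131]
3933
```

Run:
```python
from h import *
from bench import r
o=r.get_obs()
plan(o,(.524,-.1778,.375),np.radians(-27.6))
```

```text
clock 6.85 tcp [ 0.4642 -0.2424  0.3775] yaw -27.94 tilt z [-0.0197  0.0123 -0.9997] width 0.0151 F [ 0.32  1.52 -2.67] M [ 0.06 -0.05 -0.  ]
shift units now-axes [ 0.1882 -0.7089  0.0084] | after-turn axes [ 0.1921 -0.7076  0.0208] | twist units [ 0.0058  0.0094 -0.0028]
```

apply_moves --dp '[[0.06,-0.23,0.007],[0.06,-0.23,0.007],[0.06,-0.23,0.007],[0,0,0],[0,0,0]]' --twist '[[0.006,0.009,-0.003],[0,0,0],[0,0,0],[0,0,0],[0,0,0]]' --jaw '[255,255,255,255,255]'

```text
clock: 7.35
tcp_pos: [0.5226, -0.1728, 0.369]
orientation: [-3.044, 0.767, 0.015]
contact_force: [-0.6, -0.3, -1.8]
grip_width: 0.0149
```

Run:
```python
from h import *
from bench import r
o=r.get_obs()
plan(o,(.524,-.1778,.345),np.radians(-27.6))
```

```text
clock 7.35 tcp [ 0.5226 -0.1728  0.369 ] yaw -28.3 tilt z [-9.8e-03  3.0e-04 -1.0e+00] width 0.0149 F [-0.64 -0.27 -1.85] M [-0.05 -0.01  0.03]
shift units now-axes [0.032  0.031  0.1997] | after-turn axes [0.0297 0.0314 0.2   ] | twist units [ 0.0001  0.0047 -0.0058]
```

apply_moves --dp '[[0.03,0.03,0.08],[0,0,0.04],[0,0,0]]' --twist '[[0,0.005,-0.006],[0,0,0],[0,0,0]]' --jaw '[255,255,255]'

```text
clock: 7.65
tcp_pos: [0.5229, -0.1773, 0.352]
orientation: [3.05, -0.75, -0.002]
contact_force: [-0.5, -0.1, -2.2]
grip_width: 0.0154
```

Run:
```python
from h import *
from bench import r
o=r.get_obs()
plan(o,(.524,-.1778,.345),np.radians(-27.6))
fs={}
for n in("scene","top"):
    f=r.grab_frame(n);np.savez(f"pics/{n}1.npz",**f);fs[n]=f
plan(r.get_obs(),(.524,-.1778,.345),np.radians(-27.6))
def crop(f,c,w):
    a=f["color"][c[1]-w:c[1]+w,c[0]-w:c[0]+w];return cv2.resize(a,(400,400),interpolation=cv2.INTER_CUBIC)
cs=proj(fs["scene"],np.array([.5235,-.1815,.15])).astype(int);ct=proj(fs["top"],np.array([.5235,-.1815,.15])).astype(int);print(cs,ct)
cv2.imwrite("pics/c3.png",np.hstack([crop(fs["scene"],cs,45),crop(fs["top"],ct,45)])[:,:,::-1])
```

```text
clock 7.65 tcp [ 0.5229 -0.1773  0.352 ] yaw -27.62 tilt z [-1.1e-03  9.0e-04 -1.0e+00] width 0.0154 F [-0.54 -0.09 -2.22] M [0.02 0.01 0.06]
shift units now-axes [ 0.01   -0.0001  0.0582] | after-turn axes [ 0.0099 -0.0001  0.0582] | twist units [ 0.0004  0.0005 -0.0001]
clock 7.75 tcp [ 0.5231 -0.1776  0.3527] yaw -27.63 tilt z [-1.e-04  8.e-04 -1.e+00] width 0.015 F [-0.39  0.28 -2.11] M [0.03 0.04 0.01]
shift units now-axes [ 0.0075 -0.0022  0.0643] | after-turn axes [ 0.0075 -0.0021  0.0643] | twist units [ 0.0004  0.0001 -0.0003]
[263 217] [389 262]
```

View pics/c3.png

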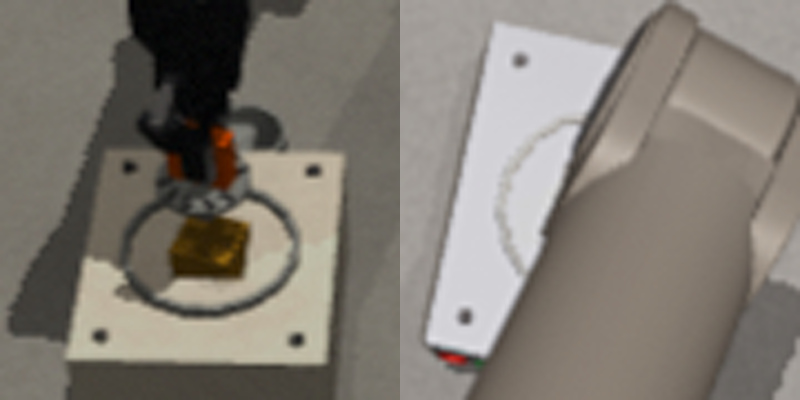

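The scene crop shows the held burr upright directly above the brass head at crop (210,250); the top view is blocked by the arm. I'll lower it gently.

apply_moves --dp '[[0.008,0,0.04],[0,0,0.04],[0,0,0.03],[0,0,0.02],[0,0,0]]' --twist '[[0,0,0],[0,0,0],[0,0,0],[0,0,0],[0,0,0]]' --jaw '[255,255,255,255,255]'

```text
clock: 8.25
tcp_pos: [0.5237, -0.179, 0.3362]
orientation: [3.049, -0.753, 0.001]
contact_force: [-0.5, -0.5, -3.3]
grip_width: 0.0149
```

Run:
```python
from h import *
from bench import r
plan(r.get_obs(),(.524,-.1778,.3205),np.radians(-27.6))
```

```text
clock 8.25 tcp [ 0.5237 -0.179   0.3362] yaw -27.75 tilt z [ 8.e-04  3.e-04 -1.e+00] width 0.0149 F [-0.54 -0.53 -3.27] M [0.03 0.05 0.05]
shift units now-axes [-0.0028 -0.0102  0.1312] | after-turn axes [-0.0027 -0.0102  0.1312] | twist units [ 0.0002 -0.0004 -0.0013]
```

apply_moves --dp '[[-0.003,-0.01,0.03],[0,0,0.03],[0,0,0.03]]' --twist '[[0,0,-0.001],[0,0,0],[0,0,0]]' --jaw '[255,255,255]'

```text
clock: 8.55
tcp_pos: [0.5243, -0.1777, 0.3252]
orientation: [3.051, -0.75, 0.003]
contact_force: [-0.3, 0.2, -2.3]
grip_width: 0.0147
```

Run:
```python
from h import *
from bench import r
plan(r.get_obs(),(.524,-.1778,.3205),np.radians(-27.6))
```

```text
clock 8.55 tcp [ 0.5243 -0.1777  0.3252] yaw -27.61 tilt z [ 1.9e-03 -1.0e-04 -1.0e+00] width 0.0147 F [-0.27  0.24 -2.3 ] M [-0.02 -0.   -0.01]
shift units now-axes [-0.002   0.0017  0.0392] | after-turn axes [-0.002   0.0017  0.0392] | twist units [-0.0001 -0.0009 -0.0001]
```

No contact force with the tip about 10 mm below the mouth, so the pilot is in. Going on to the vanes.

apply_moves --dp '[[0,0,0.025],[0,0,0.025],[0,0,0.025],[0,0,0]]' --twist '[[0,0,0],[0,0,0],[0,0,0],[0,0,0]]' --jaw '[255,255,255,255]'

```text
clock: 8.95
tcp_pos: [0.5242, -0.1775, 0.3147]
orientation: [3.051, -0.749, 0.001]
contact_force: [-0.3, -0.4, -3.5]
grip_width: 0.015
```

Run:
```python
from h import *
from bench import r
plan(r.get_obs(),(.524,-.1778,.3045),np.radians(-27.6))
```

```text
clock 8.95 tcp [ 0.5242 -0.1775  0.3147] yaw -27.59 tilt z [ 8.e-04  3.e-04 -1.e+00] width 0.015 F [-0.26 -0.39 -3.46] M [-0.02 -0.01  0.01]
shift units now-axes [-0.      0.0028  0.0847] | after-turn axes [0.     0.0028 0.0847] | twist units [ 0.0001 -0.0004  0.    ]
```

The vanes are about 8 mm into the slots with no contact, so they have meshed. Now pressing home.

apply_moves --dp '[[0,0.003,0.03],[0,0,0.03],[0,0,0.03],[0,0,0.02]]' --twist '[[0,0,0],[0,0,0],[0,0,0],[0,0,0]]' --jaw '[255,255,255,255]'

```text
clock: 9.35
tcp_pos: [0.5244, -0.1784, 0.3028]
orientation: [-3.05, 0.749, -0.003]
contact_force: [-10.3, 5.2, 33.1]
grip_width: 0.0148
```

Run:
```python
from h import *
from bench import r
plan(r.get_obs(),(.524,-.1778,.3045),np.radians(-27.6))
```

```text
clock 9.35 tcp [ 0.5244 -0.1784  0.3028] yaw -27.61 tilt z [ 0.0016 -0.0015 -1.    ] width 0.0148 F [-10.25   5.22  33.08] M [1.29 2.39 0.06]
shift units now-axes [-0.005  -0.0029 -0.014 ] | after-turn axes [-0.0051 -0.0029 -0.014 ] | twist units [-0.0007 -0.0008 -0.0001]
```

apply_moves --dp '[[0,0,0.01],[0,0,0.01],[0,0,0.01]]' --twist '[[0,0,0],[0,0,0],[0,0,0]]' --jaw '[255,255,255]'

```text
clock: 9.65
tcp_pos: [0.5243, -0.1791, 0.3029]
orientation: [-3.046, 0.749, -0.002]
contact_force: [-5.6, 2.9, 14.6]
grip_width: 0.0152
```

Run:
```python
from h import *
from bench import r
plan(r.get_obs(),(.524,-.1778,.3045),np.radians(-27.6))
o,f=wgrab(r,"w5")
s=r.grab_frame("scene");np.savez("pics/scene2.npz",**s)
plan(r.get_obs(),(.524,-.1778,.3045),np.radians(-27.6))
a=cv2.resize(s["color"][165:265,215:315],(480,480),interpolation=cv2.INTER_CUBIC)
b=cv2.resize(f["color"][180:480,160:480],(320,300));b=np.vstack([b,np.zeros((180,320,3),np.uint8)])
cv2.imwrite("pics/c5.png",np.hstack([a,b])[:,:,::-1])
```

```text
clock 9.65 tcp [ 0.5243 -0.1791  0.3029] yaw -27.65 tilt z [ 3.0e-04 -5.3e-03 -1.0e+00] width 0.0152 F [-5.55  2.87 14.64] M [0.56 1.37 0.04]
shift units now-axes [-0.007  -0.0084 -0.0132] | after-turn axes [-0.007  -0.0084 -0.0132] | twist units [-0.0025 -0.0001 -0.0004]
clock 9.75 tcp [ 0.5243 -0.1791  0.3029] yaw -27.65 tilt z [ 4.0e-04 -5.3e-03 -1.0e+00] width 0.0153 F [-5.36  2.45 15.04] M [0.6  1.41 0.05]
shift units now-axes [-0.0072 -0.0083 -0.0131] | after-turn axes [-0.0072 -0.0083 -0.0131] | twist units [-0.0025 -0.0002 -0.0004]
```

View pics/c5.png

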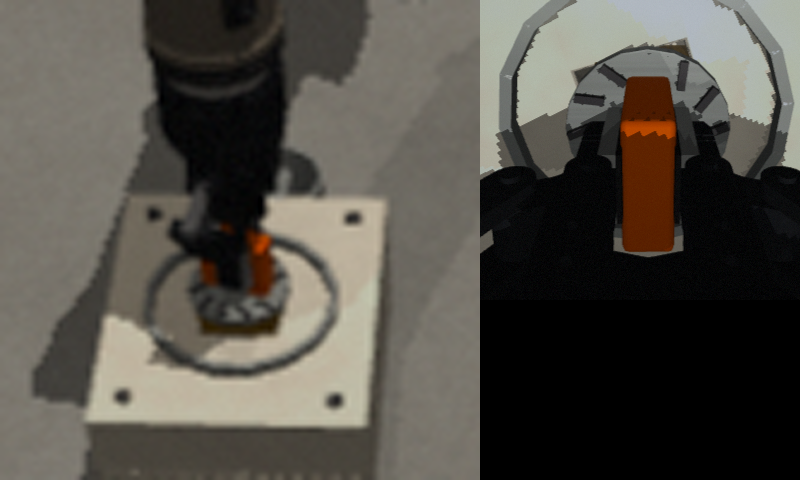

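View pics/w5.png

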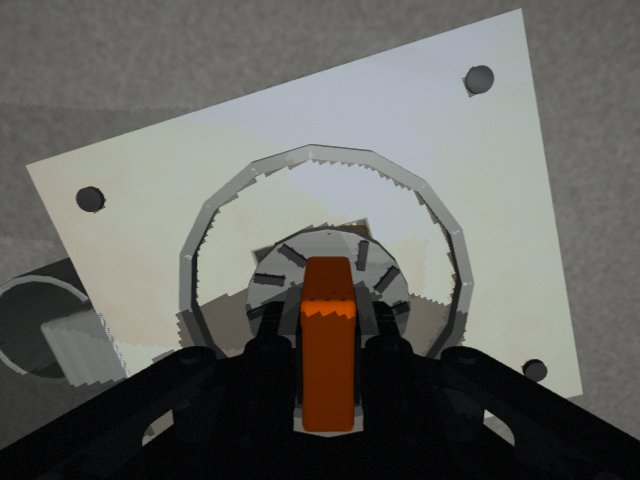

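The scene crop shows the disc lying on the brass head at crop (240,300), with the handle upright in the grip. I check the disc and housing heights and how the burr sits in the tool.

Run:
```python
from h import *
f=load("pics/w5.npz")
h=cv2.cvtColor(f["color"],cv2.COLOR_RGB2HSV)
q=np.zeros(h.shape[:2],bool);q[225:310,250:300]=1;q[225:310,360:405]=1
P=depth_pts(f,q);
for lo,hi in((.095,.105),(.11,.13)):
    Z=P[(P[:,2]>lo)&(P[:,2]<hi)];print(lo,len(Z),np.median(Z[:,2]) if len(Z) else None)
q[:]=0;q[150:160,280:340]=0;q[175:215,240:400]=1
P=depth_pts(f,q);print("housing",np.median(P[:,2]),len(P))
q[:]=0;q[250:440,290:365]=1;k=q&(h[...,0]<=16)&(h[...,0]>=3)&(h[...,1]>150)&(h[...,2]>60)
P=depth_pts(f,k);Z=P[P[:,2]>np.percentile(P[:,2],97)-.003];print("handle top",Z.mean(0),cv2.minAreaRect((Z[:,:2]*1000).astype(np.float32)))
q[:]=0;q[215:330,230:425]=1;D=depth_pts(f,q);D=D[(abs(D[:,2]-.121)<.006)]
print("disc",np.median(D[:,2]),np.linalg.lstsq(np.c_[D[:,:2],np.ones(len(D))],D[:,2],rcond=None)[0])
```

```text
0.095 2066 0.09809250635565966
0.11 4953 0.11924763161561093
housing 0.09813743325768544 6377
handle top [ 0.52392411 -0.18004624  0.16097095] ((523.1005249023438, -181.5413360595703), (44.8580322265625, 15.660256385803223), 62.44883728027344)
disc 0.11922300567410271 [-0.00775101 -0.01122293  0.12180181]
```

apply_moves --dp '[[-0.004,0,0.014],[-0.004,0,0.014]]' --twist '[[0,0,0],[0,0,0]]' --jaw '[255,255]'

```text
clock: 9.95
tcp_pos: [0.5239, -0.1794, 0.3029]
orientation: [-3.043, 0.749, -0.006]
contact_force: [-6.8, 3.2, 20.0]
grip_width: 0.0151
```

Run:
```python
from h import *
from bench import r
o,f=wgrab(r,"w6");plan(r.get_obs(),(.524,-.1778,.3045),np.radians(-27.6))
q=np.zeros((480,640),bool);q[225:310,250:300]=1;q[225:310,360:405]=1
P=depth_pts(f,q);Z=P[(P[:,2]>.11)&(P[:,2]<.13)];H=P[(P[:,2]>.09)&(P[:,2]<.105)];print(np.median(Z[:,2])-np.median(H[:,2]))
```

```text
clock 10.0 tcp [ 0.5238 -0.1794  0.3029] yaw -27.67 tilt z [ 0.0017 -0.0083 -1.    ] width 0.0149 F [-5.43  2.67 19.46] M [0.63 1.51 0.09]
shift units now-axes [-0.0051 -0.0127 -0.0133] | after-turn axes [-0.0051 -0.0126 -0.0134] | twist units [-0.004  -0.0008 -0.0006]
0.021183030663440877
```

Steady at about 20 N down, with the disc's top face 21.2 mm above the housing (15 + 6 = 21 expected when home). Handing in.

Run:
```python
from bench import r
print(r.hand_in()); o=r.get_obs(); print(o["clock"],o["tcp_pos"],o["contact_force"],o["grip_width"])
```

```text
the job is handed in; nothing more can be done
None
the job is handed in; nothing more can be done
```

I took the orange burr out of the rack and lowered it into the drive head. I lined up its vanes with the slots by eye beforehand, so it meshed without searching. I then pushed it home and handed in at about 10 s, still gripping (80 N set) and pressing down. The hand-in gives no verdict.

**Seating:** the disc's top is 21.2 mm above the housing; 21 mm is expected when fully home. The push was steady at about 20 N down. I had no direct reading of the plunger.

**Alignment:** the handle angle is 62.4° against 62.35° for the slots. The wrist camera puts the axes about 1–1.5 mm apart. The tool is tilted less than 0.01 rad.

**Disagreements:**
- A steady side force of about 6 N remained, probably a vane or the pilot touching the slot. A small sideways move did not remove it.
- The wrist camera's heights read about 2 mm low, so I judged the seating by height differences.
- The gripper showed 15 mm across the 16 mm thick handle.

I saw nothing else moved in the pictures, though I did not measure the other objects again at the end.

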